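# Zero the gauge and hold a lens barrel in its V-block

## Robot

A 6-joint arm with a two-finger parallel gripper is mounted at the origin on a cart in front of the work surface, level with it; the furniture and walls round the work are solid. World frame = base frame: x ahead of the robot, y to its left, z up, the work surface at z = 0. Lengths are in m, angles in rad, forces in N, time in s.
With the tool pointing down it reaches from about 0.275 to 0.85 m from the base axis. Payload 5.2 kg.
Tool frame: the origin (TCP) lies midway between the tips of the shut fingers; the grasp point (between the pads) lies 19 mm behind it (grip_depth is the distance from the TCP to the grasp point, in m); z points along the fingers, y is the direction in which the jaws open and shut (so a half turn about z gives the same grasp; the last joint's range is limited). The gripper opens to 85 mm and grips with 20 to 120 N. Pads are 22 mm wide; open, the fingers measure 114 mm over their backs; the gripper's body (76 mm by 85 mm) begins 54 mm behind the grasp point. The pads swing forward as they close: fully open they stand 13 mm farther back than shut.
Start: joints at [-1.42, 0.259, 1.535, -0, 1.348, -0.203], TCP at [0.191, -0.516, 0.231] pointing down, gripper open.
Joint ranges: [-3.14, 3.14], [-0.91, 2.08], [0.19, 2.58], [-1.22, 4.36], [0.22, 2.71], [-3.12, 3.12]. Speed limits (rad/s): [2.57, 2.57, 3.14, 3.14, 3.14, 3.14].

## Interface

Orientations are given as [roll, pitch, yaw] about the fixed x, y, z axes, in that order (R = Rz(yaw) Ry(pitch) Rx(roll)).
In Python, from plant import * gives the robot as it stands.
- The arm moves only by the tool send_rows, never from a script. Its argument "targets" is text: rows parted by semicolons, each of 4 numbers parted by spaces: the shift along the world's x, y, z in cm, then the turn about the world's z in rad. A call has 1 to 12 rows; each row shifts and turns the commanded pose from where the row before left it; what a row does not reach is not made up. A row lasts 1/8 s, in which the tool goes at most 62.5 mm and 10.7 degrees, less where a joint would pass 70% of its speed; a pose out of reach is approached as far as the arm can. A call with a gripper value outside its range is refused whole. "grip" is the closure, from -1 (fully open) to 1 (shut), so that 0 is half open, set as the call begins (left out, the last holds). The fingers move at their own pace and stop on an object; the grip force is fixed at half the most. Time passes only in rows, so rows that do not move let the fingers close. It gives the time, the measured TCP pose, the force and the opening at its end, in the units of the state.
- read_state(): the state, without advancing time (a new reading comes with each control period).
- read_camera(name): name is "scene" or "top" or "wrist"; returns a dict with "image" (420x560x3 uint8, red, green, blue), "fx", "fy", "cx", "cy" (pixels), "extrinsics" (4x4, takes a point from camera to world coordinates). Camera axes: x right, y up, looking along -z (the intrinsics and any distortion apply to the point x, -y, -z); pixel columns grow to the right and rows downward; lengths in m; the calibration is good to about 2 mm. The wrist camera is an equidistant fisheye: a pixel r from the principal point sees the ray r / f radians off the axis. A picture is of the moment at which its call begins. There is no depth.
- sign_off(): hands the job in, once; it reports no verdict.
The state is a dict: "time": time; "joints": joint angles; "qvel": joint speeds; "tau": joint torques, N m; "ee_pos": TCP position; "ee_rot": TCP orientation; "wrist_force": force on the tool from outside, world axes, zero at the start; "moment": the same for the moment, N m; "width": finger opening in m.
Only numpy, scipy, OpenCV 4.12 (cv2) and the standard library are available. Lean on these libraries where they do the work, as an engineer would, in place of code of your own. Each camera call takes 0.05 s, during which the arm holds its last target.

## Task

Zero the bench gauge by pressing its sprung lever down to the stop and letting it spring back up by itself. Then take the thicker of the two lens barrels from its rest, lay it centred in the gauge's V-block and keep holding it there, pressed down onto both sloping faces with about 15 N and lying true along the V: the job finishes while you still hold and press it, so do not let go. Leave the slim barrel, the jar and the beaker where they are.

Things in the scene. Friction and masses are not known exactly. Their poses are not given: they have to be found in the camera images.
- v_seat (a point): Centre of the gauge's V-block: where the middle of the thick barrel's axis lies when fully seated, 52 mm above the worktop. z up, y along the V, x across it (away from the robot). The V-block is two steel saddles with a 90 degree V, 20 mm wide along y, 52 mm across, tops 46.5 mm high, centred 40 mm either side of this point: a 60 mm gap between them lets fingers go down beside the barrel.
- station: The gauge station, fixed to the worktop: grey plate carrying the V-block, with the lever and a round dial (top 124 mm high) at its -y end. Origin on the worktop below v_seat, axes as v_seat. In the gap between the saddles a 56 mm wide riser has its top at 19 mm; beside it the plate's top is at 10 mm.
- v_near: The two sloping faces of the V on the robot's side (-x of v_seat), fixed; body origin is on the worktop below v_seat.
- v_far: The two sloping faces of the V on the far side (+x of v_seat), fixed; body origin is on the worktop below v_seat.
- lever_bar (a point): Centre of the black cross bar (16 mm thick, 40 mm long along the station's y) at the free end of the gauge lever, 70 mm from the pivot. At rest it is 105 mm above the worktop, 38 mm to -x and 115 mm to -y of v_seat. Pressed down to the stop it is 56 mm above the worktop and 49 mm to -x of v_seat.
- lever_pivot (a point): Middle of the lever's pivot, fixed: 20 mm to +x and 115 mm to -y of v_seat, 66 mm above the worktop; its axis runs along the station's y. From here the lever points to the station's -x, 0.60 rad above level at rest and 0.15 rad below level at the stop.
- lever (a joint): Angle of the gauge lever: 0 rad at rest (up), 0.75 at its lower stop. A spring returns it; it takes about 3 N at the bar to start and 6 N at the stop.
- barrel_center (a point): Centre of the thick lens barrel: aluminium cylinder 36 mm in diameter, 124 mm long, both ends alike. x is its axis (level); it may be rolled about it. 0.08 to 0.17 kg. It lies loose in an open grey rest, axis 34 mm above the worktop: two supports 14 mm wide centred 44 mm either side of the rest's middle, tops 23 mm high, on a plate 6 mm thick and 48 mm wide.
- slim_barrel_center (a point): Centre of the slim lens barrel, alike but 24 mm in diameter, 124 mm long, in a rest of the same kind, axis 25 mm above the worktop. Not to be used. x is its axis.
- jar: Closed plastic jar with a turquoise cap, 47 mm in diameter, 83 mm high, standing on the worktop; origin at the centre of its underside. A bystander.
- glass_beaker: Empty glass beaker, 57 mm in diameter, 66 mm high, standing on the worktop; origin at the centre of its underside. A bystander.

How it is judged:
By the outcome, as a careful person would: the job done as asked, in the order asked, and still so for the second after the job is handed in, while the arm keeps its last pose, push and grip.
It also fails if it takes over 58 s, if anything falls off the work surface, if the arm or the gripper's body presses on something with over 40 N, if the wrist force passes 120 N, or if a joint passes its speed limit or range.

## Working session

There is one attempt and no reset: what is moved stays moved. The work goes in short steps, Python scripts to look and compute and a tool call to move; the robot and the scene stay as the last step left them, time stands still between calls to the robot, and variables do not carry over. Pictures are saved under pics/ and viewed, and the job is handed in when it is done.

Besides the shell and the picture viewer there is one more tool, called as name(argument=value, ...) on one line, values as JSON. send_rows: Moves the arm, as the interface text tells. Its arguments: {"type":"object","properties":{"targets":{"type":"string"},"grip":{"type":"number"}},"required":["targets"]}

```bash
mkdir -p pics; ls; python3 - <<'E'
from plant import *
import cv2
s=read_state()
for k in s: print(k,s[k])
for n in ["scene","top","wrist"]:
    c=read_camera(n); cv2.imwrite(f"pics/{n}0.png",c["image"][:,:,::-1]); print(n,c["fx"],c["fy"],c["cx"],c["cy"]); print(c["extrinsics"]); print([k for k in c])
E
```

```text
pics
time 0.0
joints [-1.41981188e+00  2.59348205e-01  1.53606860e+00  1.20716958e-05
  1.34800526e+00 -2.02809431e-01]
qvel [ 0.00073483  0.0003581   0.00113129 -0.00104954  0.00073202  0.00096764]
tau [-1.43237852e-03 -4.46029508e+01 -2.90573394e+01 -5.40289293e-04
  1.18115151e-02 -7.49228775e-06]
ee_pos [ 0.19049375 -0.51540238  0.23047771]
ee_rot [-3.13980311e+00 -3.80010506e-04  3.53790861e-01]
wrist_force [-0.17204728 -0.04180034 -0.09811936]
moment [-0.00367387 -0.02409206  0.02002653]
width 0.08544676177415168
scene 460.9795343337096 460.9795343337096 279.8424054804744 203.71218731726228
[[-0.88729683  0.35670107 -0.29235026  0.33283022]
 [-0.46090134 -0.66304902  0.58986095  0.69905053]
 [ 0.01656148  0.65812638  0.7527253   0.85648322]
 [ 0.          0.          0.          1.        ]]
['image', 'fx', 'fy', 'cx', 'cy', 'extrinsics']
top 401.83533387589944 401.83533387589944 276.17684235737556 213.56567845101637
[[-0.00995088  0.98315729 -0.18249035  0.43233464]
 [-0.99986856 -0.0121191  -0.01076994  0.10939428]
 [-0.01280016  0.18235919  0.98314866  0.99428206]
 [ 0.          0.          0.          1.        ]]
['image', 'fx', 'fy', 'cx', 'cy', 'extrinsics']
wrist 325.19226210127806 325.19226210127806 275.60860542258115 204.17302050610468
[[ 0.3464924   0.88751452  0.30374495  0.26908788]
 [-0.93804792  0.32886548  0.10914943 -0.48595119]
 [-0.00301952 -0.32274677  0.94648054  0.37397237]
 [ 0.          0.          0.          1.        ]]
['image', 'fx', 'fy', 'cx', 'cy', 'extrinsics']
```

View pics/scene0.png

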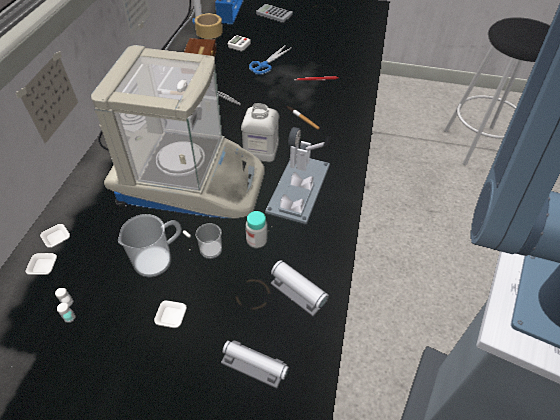

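View pics/top0.png

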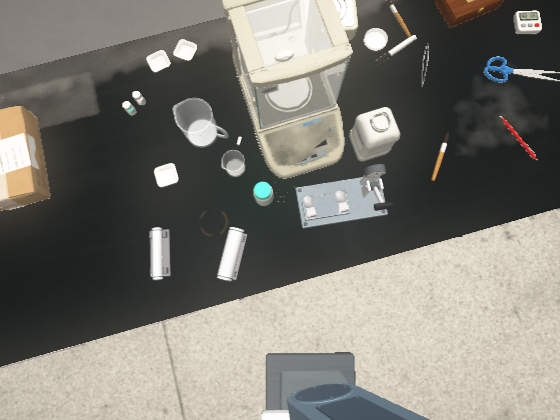

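View pics/wrist0.png

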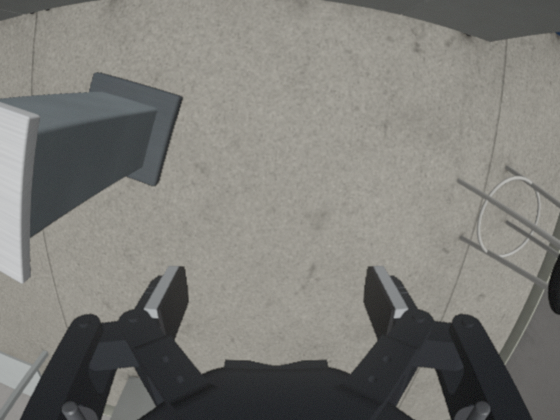

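The scene view shows the station at about (298,185), two barrels at (298,288) and (254,363), the jar at (256,228), and the beaker at (209,240). In the top view the station is near (342,200), with barrels at (232,254) and (160,253). I'll enlarge these areas to measure them.

```bash
python3 - <<'E'
import cv2
a=cv2.imread("pics/top0.png"); 
cv2.imwrite("pics/topz1.png",cv2.resize(a[160:240,285:405],None,fx=6.5,fy=6.5,interpolation=cv2.INTER_CUBIC))
cv2.imwrite("pics/topz2.png",cv2.resize(a[215:295,140:260],None,fx=6.5,fy=6.5,interpolation=cv2.INTER_CUBIC))
b=cv2.imread("pics/scene0.png")
cv2.imwrite("pics/scz1.png",cv2.resize(b[120:225,260:340],None,fx=5.5,fy=5.5,interpolation=cv2.INTER_CUBIC))
cv2.imwrite("pics/scz2.png",cv2.resize(b[250:400,210:340],None,fx=4,fy=4,interpolation=cv2.INTER_CUBIC))
E
```

```text
(no output)
```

View pics/topz1.png

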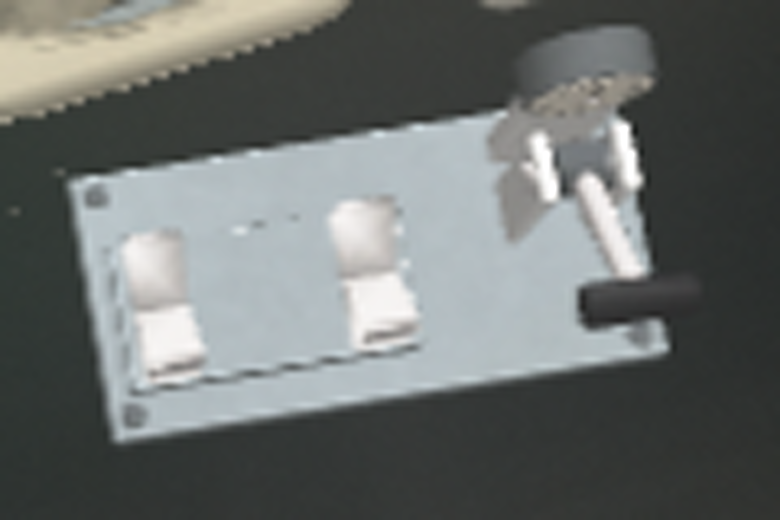

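View pics/topz2.png

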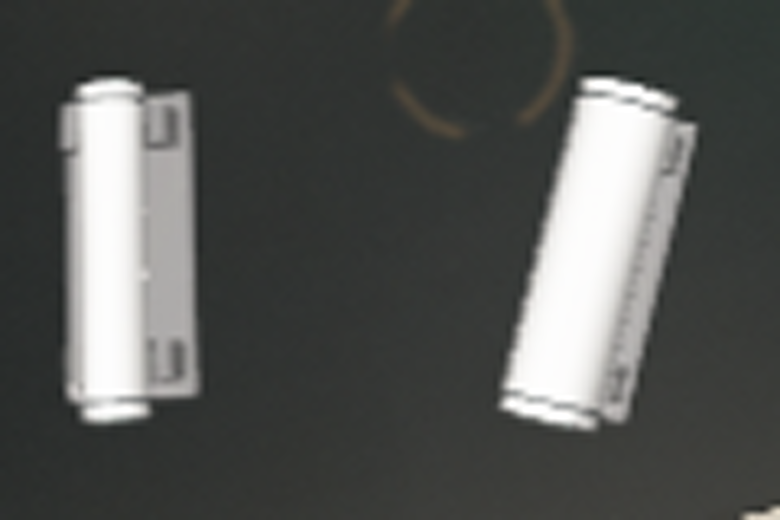

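View pics/scz1.png

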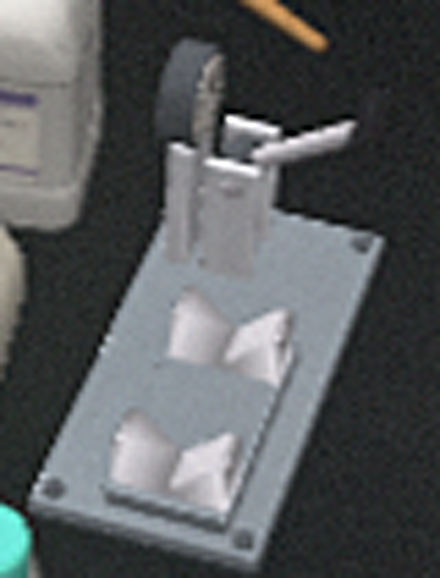

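View pics/scz2.png

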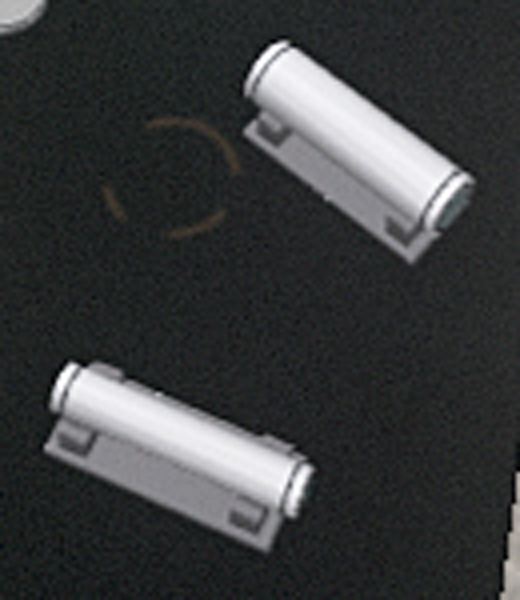

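The thick barrel is the one at top (232,254) and scene (298,288); it's visibly fatter. The top view shows both V-saddles, the dial and the black lever bar clearly. Next I'll fit the poses of the station and barrel and check them with an overlay.

```bash
cat > h.py <<'E'
import numpy as np, cv2, json
from scipy.optimize import least_squares
from scipy.spatial.transform import Rotation as R
def proj(c,P):
    P=np.atleast_2d(P); E=np.array(c["extrinsics"]); q=(P-E[:3,3])@E[:3,:3]
    x,y,z=q[:,0],-q[:,1],-q[:,2]
    if c.get("fish"):
        r=np.hypot(x,y); th=np.arctan2(r,z); k=th/np.maximum(r,1e-9)
        return np.c_[c["cx"]+c["fx"]*x*k, c["cy"]+c["fy"]*y*k]
    return np.c_[c["cx"]+c["fx"]*x/z, c["cy"]+c["fy"]*y/z]
def loc(p,L):  # p=x,y,yaw
    L=np.atleast_2d(L).astype(float); c,s=np.cos(p[2]),np.sin(p[2])
    return np.c_[p[0]+c*L[:,0]-s*L[:,1], p[1]+s*L[:,0]+c*L[:,1], L[:,2]]
def cyl_pts(p,r,L,h):
    # axis local x
    t=np.linspace(0,2*np.pi,60,endpoint=False)
    return np.vstack([loc(p,np.c_[np.full(60,s*L/2),r*np.cos(t),h+r*np.sin(t)]) for s in(-1,1)])
E
cat > fit.py <<'E'
from h import *
from plant import *
cams={n:read_camera(n) for n in("top","scene")}
z=lambda o,f,pts:(np.array(pts,float)+.5)/f-.5+np.array(o)
# station points: valley ends (x0,z26.5)
mod=np.array([[0,50,26.5],[0,30,26.5],[0,-30,26.5],[0,-50,26.5],[26,50,46.5],[26,30,46.5],[26,-30,46.5],[26,-50,46.5],[-38,-95,105],[-38,-135,105]])/1e3
obs=z((285,160),6.5,[[133,312],[190,303],[345,282],[405,272],[122,238],[180,232],[330,206],[390,199],[586,303],[697,290]])
f=lambda p:(proj(cams["top"],loc(p,mod))-obs).ravel()
r=least_squares(f,[.5,0,0.1]); print("station top",r.x,np.round(r.fun.reshape(-1,2),1).tolist())
# barrel by silhouette IoU-like mask
for name,h,rad,boxes in (("thick",.034,.018,{"top":(200,215,262,295),"scene":(262,250,340,320)}),("slim",.025,.012,{"top":(140,215,182,295),"scene":(210,330,295,395)})):
    for n,(u0,v0,u1,v1) in boxes.items():
        img=cams[n]["image"].astype(int).min(2); m=np.zeros(img.shape,np.uint8); m[v0:v1,u0:u1]=(img[v0:v1,u0:u1]>(170 if n=="top" else 150))
        k,lab,st,ce=cv2.connectedComponentsWithStats(m); i=1+st[1:,4].argmax(); m=(lab==i).astype(np.uint8); cn=ce[i]
        def poly(p): return cv2.convexHull(proj(cams[n],cyl_pts(p,rad,.124,h)).astype(np.float32))
        # match hull via min-area rect
        mo=cv2.findContours(m,0,2)[0]; rm=cv2.minAreaRect(max(mo,key=len))
        def mask(p):
            a=np.zeros((420*4,560*4),np.uint8); cv2.fillPoly(a,[((poly(p)+.5)*4-.5).round().astype(np.int32)],255); return cv2.resize(a,(560,420),interpolation=cv2.INTER_AREA)/255.
        from scipy.optimize import minimize
        p0=[.42,.2 if name=="thick" else .4,0]
        # centre init
        for _ in range(20):
            e=proj(cams[n],loc(p0,[[0,0,h]]))[0]-cn
            J=np.array([(proj(cams[n],loc([p0[0]+1e-3*(k==0),p0[1]+1e-3*(k==1),0],[[0,0,h]]))[0]-cn-e)/1e-3 for k in(0,1)]).T
            d=np.linalg.solve(J,-e); p0[0]+=d[0];p0[1]+=d[1]
        best=None
        for y0 in np.arange(-1.5,1.6,.25):
            c=np.abs(mask([p0[0],p0[1],y0])-m).sum()
            if best is None or c<best[0]: best=(c,y0)
        s=minimize(lambda p:np.abs(mask(p)-m).sum(),[p0[0],p0[1],best[1]],method="Nelder-Mead",options=dict(initial_simplex=np.array([p0[:2]+[best[1]]]*4)+np.vstack([np.zeros(3),np.diag([.006,.006,.15])]),xatol=1e-5,fatol=.1))
        print(name,n,s.x,s.fun,m.sum(),"rect",rm[1])
E
python3 fit.py
```

```text
station top [ 0.63225145 -0.00154851  0.15976543] [[0.5, 0.7], [-0.2, 0.7], [-0.1, -0.2], [-1.3, 0.0], [0.7, 0.1], [-0.1, -0.4], [1.3, -0.6], [0.2, -0.9], [-0.6, 0.7], [-0.3, -0.2]]
thick top [ 0.51552128  0.23099995 -0.26005142] 91.6470588235294 723 rect (13.99713134765625, 53.13819885253906)
thick scene [ 0.51997307  0.22616787 -0.24410855] 223.95294117647057 866 rect (59.150413513183594, 15.974000930786133)
slim top [0.51819609 0.41121566 0.04341082] 50.47843137254902 534 rect (52.0, 11.0)
slim scene [0.52236133 0.40712746 0.05850834] 138.39999999999998 804 rect (67.3918228149414, 13.59101676940918)
```

Both cameras place the station near (0.632, -0.002), yaw 0.16, and the thick barrel near (0.517, 0.229), yaw about -0.25. Next I move above the lever with the gripper shut, and refine with the wrist camera.

send_rows(targets="3.5 3.3 0 -0.016;3.5 3.3 0 -0.016;3.5 3.3 0 -0.016;3.5 3.3 0 -0.016;3.5 3.3 0 -0.016;3.5 3.3 0 -0.016;3.5 3.3 0 -0.016;3.5 3.3 0 -0.016;3.5 3.3 0 -0.016;3.5 3.3 0 -0.016;3.5 3.3 0 -0.016;3.8 3.1 0 -0.016", grip=1)

```text
time: 1.75
ee_pos: [0.6145, -0.1206, 0.2313]
ee_rot: [3.142, 0.0, 0.161]
wrist_force: [0.8, -0.5, -0.7]
width: -0.0002
```

```bash
python3 - <<'E'
from plant import *
import cv2
c=read_camera("wrist");s=read_state()
cv2.imwrite("pics/w1.png",c["image"][:,:,::-1]);
import pickle;pickle.dump((c,s),open("w1.pkl","wb"))
print(s["time"],s["ee_pos"],s["ee_rot"],s["width"],s["wrist_force"])
a=c["image"][:,:,::-1]; cv2.imwrite("pics/w1b.png",cv2.resize(a,(800,600),interpolation=cv2.INTER_CUBIC))
E
```

```text
1.8 [ 0.61846159 -0.11641666  0.23084822] [-3.13912837 -0.00383766  0.16340083] 3.63159508163533e-05 [2.55160982 2.31802828 0.07065131]
```

View pics/w1b.png

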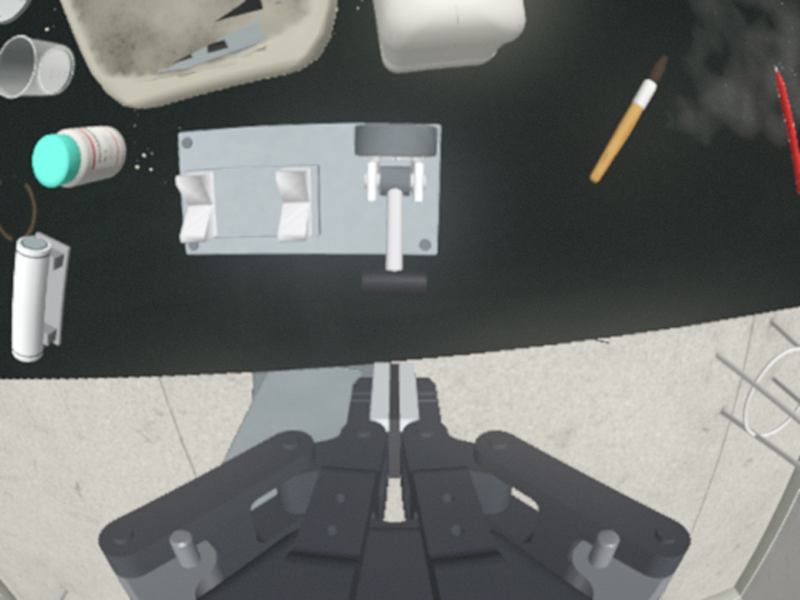

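The wrist view shows the lever bar at (395,283) and the saddles at (197,207) and (295,205), all in 800-px coordinates, with the station square to the tool. I'll fit the station in this view.

```bash
cat >> h.py <<'E'
STM=np.array([[-38,-95,105],[-38,-135,105],[26,50,46.5],[26,30,46.5],[26,-30,46.5],[26,-50,46.5]])/1e3
E
python3 - <<'E'
from h import *
import pickle
c,s=pickle.load(open("w1.pkl","rb")); c["fish"]=1
a=c["image"][:,:,::-1]; cv2.imwrite("pics/w1z.png",cv2.resize(a[80:210,115:315],None,fx=4,fy=4,interpolation=cv2.INTER_CUBIC))
print(c["extrinsics"][:3,3], s["qvel"])
P=proj(c,loc([.632,-.0015,.16],np.vstack([STM,[[0,0,.0265]]])))
print((P-[115,80]+.5)*4-.5)
E
```

```text
[ 0.6971609  -0.10637704  0.37462755] [-0.05063902 -0.04313935  0.08851666 -0.02270035  0.00030981 -0.12815808]
[[558.30313763 469.52845768]
 [741.9316631  469.87987846]
 [ 37.56808124 179.20245223]
 [103.10202347 174.15653576]
 [316.97089273 161.9177709 ]
 [393.10945512 159.08420245]
 [235.25280221 254.12267564]]
```

View pics/w1z.png

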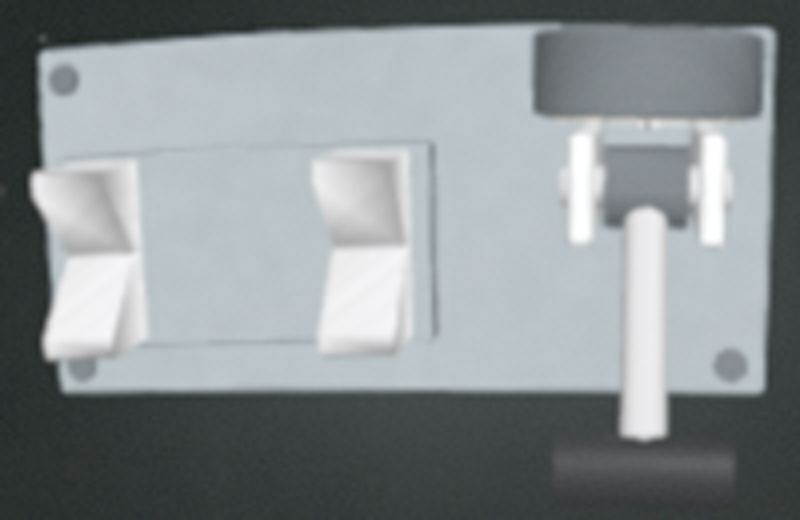

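Bar at about (0.614, -0.120), agreeing with both cameras to about 1 mm. Pressing.

send_rows(targets="0 0 -4 0;0 0 -4 0;0 0 -2 0;0 0 0 0;-0.2 0 -1 0;-0.3 -0.1 -1 0;-0.3 0 -1 0;-0.2 -0.1 -1 0;-0.1 0 -1 0;0 0 -0.5 0;0 0 0 0")

```text
time: 3.18
ee_pos: [0.6019, -0.1242, 0.0765]
ee_rot: [3.141, 0.001, 0.162]
wrist_force: [-4.1, -0.9, 4.5]
width: -0.0001
```

```bash
python3 - <<'E'
from plant import *
import cv2
c=read_camera("scene");s=read_state()
print(s["time"],s["ee_pos"],s["ee_rot"],s["wrist_force"])
cv2.imwrite("pics/s2.png",cv2.resize(c["image"][80:230,200:400,::-1],None,fx=4,fy=4,interpolation=cv2.INTER_CUBIC))
E
```

```text
3.225 [ 0.60212424 -0.12422438  0.07679322] [3.14133366e+00 5.43058097e-04 1.61717807e-01] [-3.42064374 -0.48736084  5.69207726]
```

View pics/s2.png

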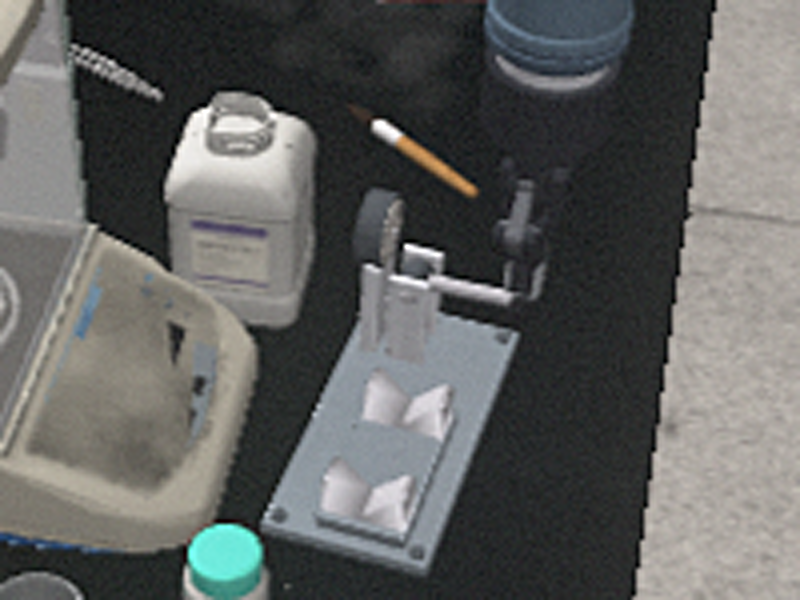

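The lever is tracking down under the fingertips (bar end near (515,300) in the crop), with about 5 N at z 0.0765. The stop should be near 0.064.

send_rows(targets="0 0 -0.6 0;0 0 -0.5 0;0 0 -0.2 0;0 0 0 0")

```text
time: 3.72
ee_pos: [0.6025, -0.1243, 0.0639]
ee_rot: [3.141, 0.0, 0.162]
wrist_force: [-3.5, -1.8, 5.0]
width: 0.0001
```

send_rows(targets="0 0 -0.2 0;0 0 -0.1 0;0 0 0 0;0 0 0 0")

```text
time: 4.22
ee_pos: [0.6027, -0.1243, 0.0629]
ee_rot: [3.14, -0.001, 0.162]
wrist_force: [-8.2, -0.0, 17.1]
width: 0.0
```

Stop reached: 17 N against the 6 N spring force. Release straight up and check that it returns, then go above the V-block with the opposite wrist turn.

send_rows(targets="0 0 3 0;0 0 6 0;0 0 6 0;0 0 4 0;0.5 2 0 0.17;0.5 2 0 0.17;0.5 2 0 0.17;0.5 2 0 0.17;0.5 2 0 0.17;0.5 2.4 0 0.17;0 0 0 0.17;0 0 0 0.17", grip=-1)

```text
time: 5.72
ee_pos: [0.6331, 0.0009, 0.2503]
ee_rot: [3.141, -0.001, 1.529]
wrist_force: [0.4, -0.3, -0.3]
width: 0.0856
```

send_rows(targets="0 0 0 0.18;0 0 0 0.03;0 0 0 0")

```text
time: 6.1
ee_pos: [0.6327, 0.0002, 0.2503]
ee_rot: [3.141, -0.0, 1.729]
wrist_force: [-0.8, 0.3, -0.3]
width: 0.0854
```

```bash
python3 - <<'E'
from plant import *
import cv2,pickle
c=read_camera("wrist");s=read_state();t=read_camera("scene")
pickle.dump((c,s),open("w2.pkl","wb"))
print(s["time"],s["ee_pos"],s["ee_rot"],s["wrist_force"],s["joints"])
cv2.imwrite("pics/w2.png",cv2.resize(c["image"][:,:,::-1],(800,600),interpolation=cv2.INTER_CUBIC))
cv2.imwrite("pics/s3.png",cv2.resize(t["image"][80:230,200:400,::-1],None,fx=4,fy=4,interpolation=cv2.INTER_CUBIC))
E
```

```text
6.15 [6.32697689e-01 1.18031693e-04 2.50319719e-01] [ 3.14127395e+00 -8.42561263e-05  1.72916501e+00] [-0.44968331 -0.19935195 -0.26011712] [-1.75948994e-01  3.97655019e-01  1.29104733e+00  1.85460645e-04
  1.45261689e+00 -3.34339504e-01]
```

View pics/w2.png

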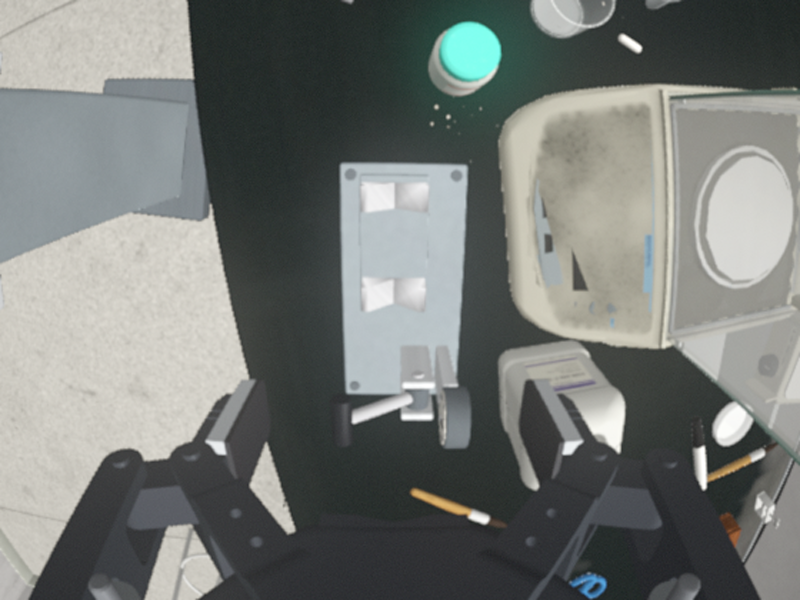

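View pics/s3.png

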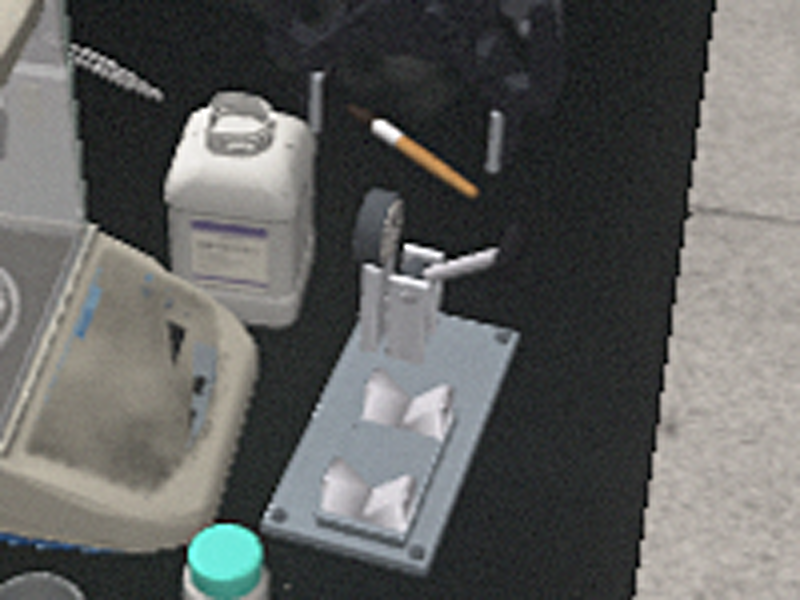

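The lever is back up in both views. In the wrist view the saddles are at about (395,197) and (395,293). I'll enlarge them for an accurate fit.

```bash
python3 - <<'E'
from h import *
import pickle
c,s=pickle.load(open("w2.pkl","rb")); c["fish"]=1
o=(230,105);f=6
m=np.array([[26,50,46.5],[26,30,46.5],[-26,50,46.5],[-26,30,46.5],[0,50,26.5],[0,30,26.5],[26,-30,46.5],[26,-50,46.5],[-26,-30,46.5],[-26,-50,46.5],[0,-30,26.5],[0,-50,26.5]])/1e3
P=(proj(c,loc([.6325,-.0005,.16],m))-o+.5)*f-.5
a=cv2.resize(c["image"][105:225,230:340,::-1],None,fx=f,fy=f,interpolation=cv2.INTER_CUBIC)[:600]
b=a.copy()
for p in P: cv2.drawMarker(b,tuple(int(round(x)) for x in p),(0,0,255),cv2.MARKER_CROSS,9,1)
cv2.imwrite("pics/w2z.png",b[:,:]); cv2.imwrite("pics/w2zc.png",a)
print(P.round(0).tolist())
E
```

```text
[[416.0, 153.0], [415.0, 263.0], [124.0, 154.0], [126.0, 264.0], [270.0, 142.0], [271.0, 247.0], [410.0, 580.0], [407.0, 680.0], [133.0, 581.0], [135.0, 680.0], [271.0, 549.0], [272.0, 644.0]]
```

View pics/w2z.png

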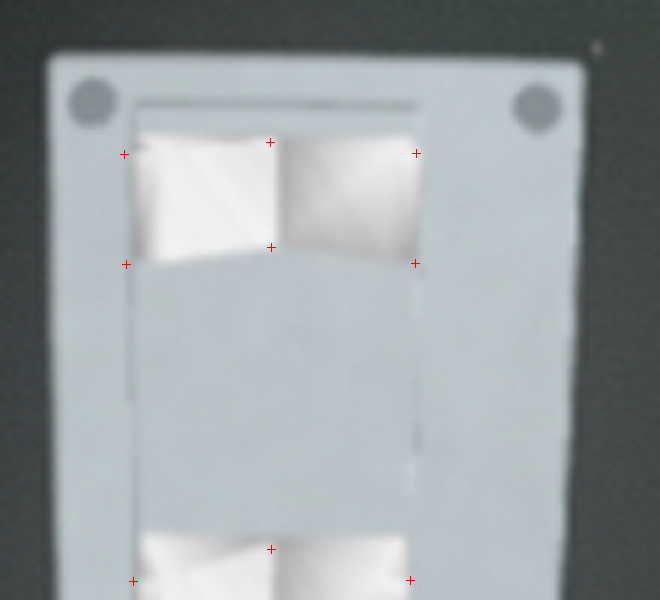

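```bash
python3 - <<'E'
from h import *
import pickle
c,s=pickle.load(open("w2.pkl","rb")); c["fish"]=1
o=(235,110);f=5
p=[.6333,-.0005,.157]
def S(y): return [[26,y,46.5],[20,y,46.5],[0,y,26.5],[-20,y,46.5],[-26,y,46.5]]
a=cv2.resize(c["image"][110:230,235:335,::-1],None,fx=f,fy=f,interpolation=cv2.INTER_CUBIC)
for y in(50,30,-30,-50):
    q=(proj(c,loc(p,np.array(S(y))/1e3))-o+.5)*f-.5
    cv2.polylines(a,[q.round().astype(np.int32)],False,(0,0,255),1,cv2.LINE_AA)
cv2.imwrite("pics/w2y.png",a)
E
```

```text
(no output)
```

View pics/w2y.png

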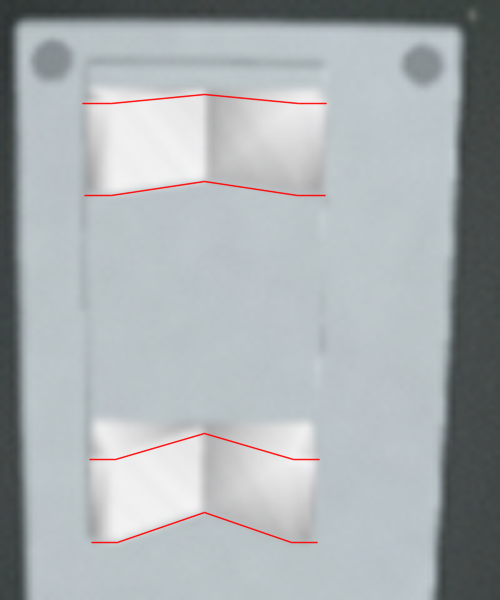

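The overlay puts the V at (0.6333, -0.0005), yaw 0.157, with a close fit. Next I go over the thick barrel.

send_rows(targets="-1.6 3.2 0 0.165;-1.6 3.2 0 0.165;-1.6 3.2 0 0.165;-1.6 3.2 0 0.165;-1.6 3.2 0 0.165;-1.6 3.3 0 0.165;-2 3.6 0 0.165;0 0 0 0;0 0 0 0")

```text
time: 7.32
ee_pos: [0.5168, 0.2289, 0.2504]
ee_rot: [-3.141, 0.001, 2.885]
wrist_force: [0.6, -0.3, -0.6]
width: 0.0854
```

```bash
python3 - <<'E'
from h import *
from plant import *
import pickle
c=read_camera("wrist");s=read_state()
pickle.dump((c,s),open("w3.pkl","wb"))
print(s["time"],s["ee_pos"],s["ee_rot"],s["joints"])
c["fish"]=1
a=cv2.resize(c["image"][:,:,::-1],None,fx=1.4,fy=1.4)
cv2.imwrite("pics/w3.png",a)
for p in ([.5165,.230,-.25],[.518,.227,-.25]):
    q=proj(c,cyl_pts(p,.018,.124,.034)); print(q.mean(0),q.min(0),q.max(0))
E
```

```text
7.375 [0.51706067 0.22847079 0.25038825] [-3.14137549e+00  5.96155127e-04  2.88458283e+00] [ 2.19082350e-01  2.74157629e-01  1.46704632e+00 -4.73123619e-04
  1.39995839e+00 -1.09462375e+00]
[275.25997917 168.56921408] [258.4655774 114.7609379] [291.32631505 227.18886696]
[273.05458363 170.42588522] [256.17871343 116.65935238] [289.01511559 228.96932456]
```

View pics/w3.png

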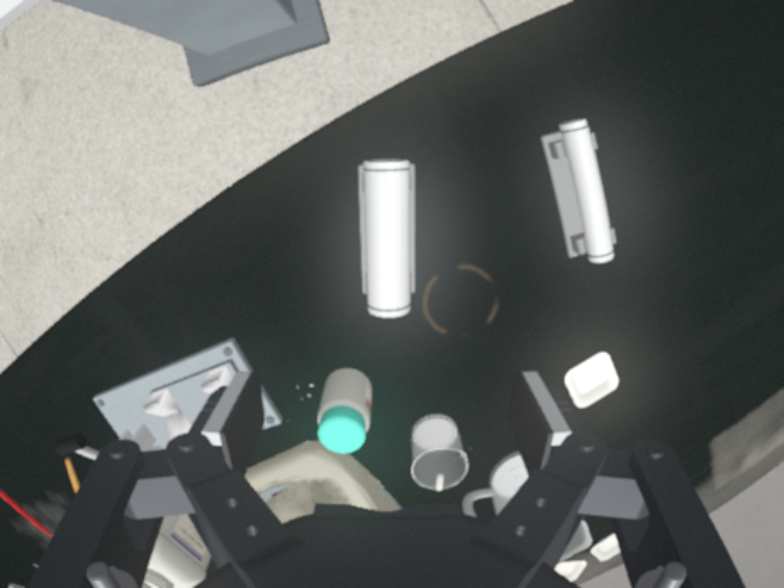

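The wrist view has the thick barrel at (388,240), nearly upright and so nearly aligned with the tool. I'll fit its silhouette.

```bash
python3 - <<'E'
from h import *
import pickle
from scipy.optimize import minimize
c,s=pickle.load(open("w3.pkl","rb")); c["fish"]=1
img=c["image"].min(2).astype(int)
f=4;o=(245,105)
for thr in (185,200,215):
    m=np.zeros(img.shape,np.uint8); m[105:235,245:310]=img[105:235,245:310]>thr
    k,lab,st,ce=cv2.connectedComponentsWithStats(m);i=1+st[1:,4].argmax();m=(lab==i).astype(np.uint8)
    m=cv2.morphologyEx(m,cv2.MORPH_CLOSE,np.ones((7,7)))
    def mask(p):
        h=cv2.convexHull(proj(c,cyl_pts(p,.018,.124,.034)).astype(np.float32))
        a=np.zeros((420*4,560*4),np.uint8);cv2.fillPoly(a,[((h+.5)*4-.5).round().astype(np.int32)],255);return cv2.resize(a,(560,420),interpolation=cv2.INTER_AREA)/255.
    x0=np.array([.517,.229,-.25])
    r=minimize(lambda p:np.abs(mask(p)-m).sum(),x0,method="Nelder-Mead",options=dict(initial_simplex=np.vstack([x0,x0+np.diag([.004,.004,.05])]),xatol=1e-5,fatol=.1))
    print(thr,r.x,r.fun,m.sum(),mask(r.x).sum())
p=r.x
a=cv2.resize(c["image"][105:235,245:310,::-1],None,fx=f,fy=f,interpolation=cv2.INTER_CUBIC)
h=cv2.convexHull(((proj(c,cyl_pts(p,.018,.124,.034))-o+.5)*f-.5).astype(np.float32))
b=a.copy();cv2.polylines(b,[h.round().astype(np.int32)],True,(0,0,255),1,cv2.LINE_AA)
cv2.imwrite("pics/w3z.png",np.hstack([a,b]))
E
```

```text
185 [ 0.51695853  0.23170509 -0.24924824] 238.03529411764708 3290 3510.654901960784
200 [ 0.51868573  0.23061864 -0.25924397] 689.4941176470588 2817 3506.36862745098
215 [ 0.52383242  0.22811625 -0.26265244] 912.5333333333333 2569 3478.270588235294
```

View pics/w3z.png

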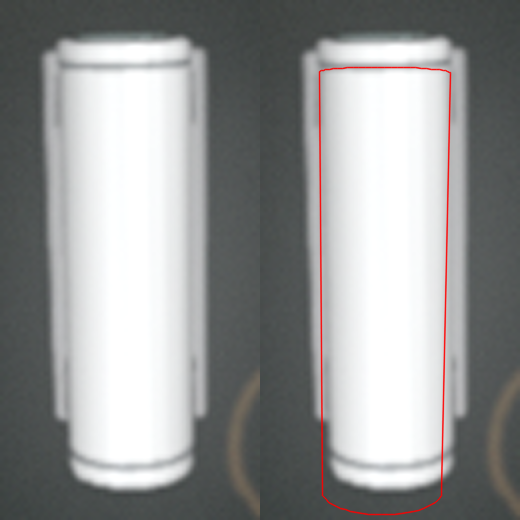

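```bash
python3 - <<'E'
from h import *
import pickle
from scipy.optimize import minimize
c,s=pickle.load(open("w3.pkl","rb")); c["fish"]=1
f=4;o=np.array((245,105))
poly=np.array([(60,41),(80,37),(175,37),(196,42),(198,60),(193,470),(185,483),(130,490),(80,486),(70,470),(57,60)],float)
def fill(P):
    a=np.zeros((540,280),np.uint8);cv2.fillPoly(a,[(P*16).round().astype(np.int32)],255,cv2.LINE_AA,4);return a/255.
m=fill(poly)
hull=lambda p:cv2.convexHull(((proj(c,cyl_pts(p,.018,.124,.034))-o+.5)*f-.5).astype(np.float32))[:,0]
x0=np.array([.517,.229,-.25])
r=minimize(lambda p:np.abs(fill(hull(p))-m).sum(),x0,method="Nelder-Mead",options=dict(initial_simplex=np.vstack([x0,x0+np.diag([.004,.004,.05])]),xatol=1e-5,fatol=.1))
p=r.x;print(p,r.fun,m.sum(),fill(hull(p)).sum())
b=cv2.resize(c["image"][105:235,245:310,::-1],None,fx=f,fy=f,interpolation=cv2.INTER_CUBIC)
cv2.polylines(b,[hull(p).round().astype(np.int32)],True,(0,0,255),1,cv2.LINE_AA)
cv2.imwrite("pics/w3y.png",b)
E
```

```text
[ 0.51631164  0.23202152 -0.24542006] 3205.305882352941 59928.18823529412 56723.62745098039
```

View pics/w3y.png

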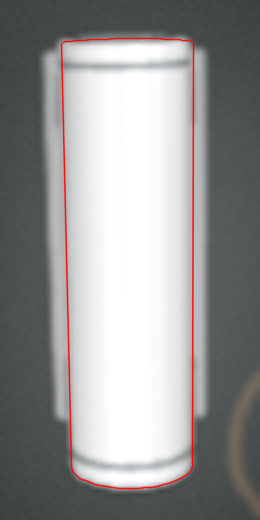

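The outline matches: barrel at (0.5163, 0.2315), yaw -0.246, with the top camera agreeing to about 1 mm. Descend around it.

send_rows(targets="-0.05 0.25 -5 0.01;0 0 -5 0;0 0 -5 0;0 0 -4 0;0 0 -2.6 0;0 0 -1.5 0;0 0 -0.5 0;0 0 0 0;0 0 0 0")

```text
time: 8.5
ee_pos: [0.517, 0.2317, 0.0155]
ee_rot: [3.141, 0.002, 2.897]
wrist_force: [-0.1, -0.0, 0.3]
width: 0.0856
```

```bash
python3 - <<'E'
from h import *
from plant import *
c=read_camera("wrist");s=read_state();t=read_camera("scene")
print(s["time"],s["ee_pos"],s["ee_rot"],s["wrist_force"])
cv2.imwrite("pics/w4.png",np.hstack([cv2.resize(c["image"][:,:,::-1],None,fx=.75,fy=.75),cv2.resize(t["image"][240:345,240:340,::-1],(300,315))]))
E
```

```text
8.55 [0.51689149 0.23176111 0.01540405] [3.14065494e+00 1.87725415e-03 2.89672837e+00] [-0.84439123  0.74681751 -0.11746738]
```

View pics/w4.png

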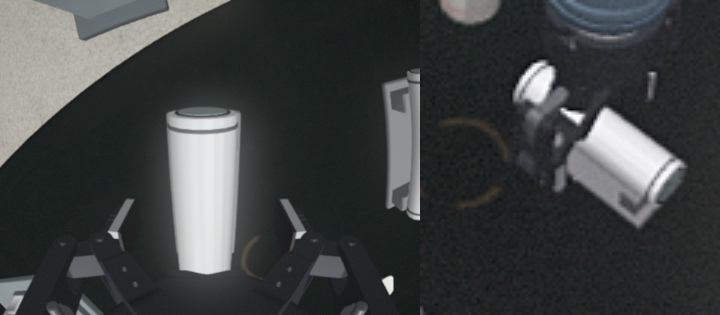

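The open fingers straddle the barrel evenly at (205,215). Close on it.

send_rows(targets="0 0 0 0;0 0 0 0;0 0 0 0;0 0 0 0;0 0 0 0;0 0 0 0", grip=1)

```text
time: 9.35
ee_pos: [0.5157, 0.2302, 0.0148]
ee_rot: [-3.139, -0.0, 2.898]
wrist_force: [-2.3, -5.8, 5.5]
width: 0.0343
```

send_rows(targets="0 0 1 0;0 0 2 0;0 0 3 0;0 0 5 0;0 0 5 0;0 0 0 0;0 0 0 0")

```text
time: 10.22
ee_pos: [0.5155, 0.2317, 0.174]
ee_rot: [-3.142, -0.001, 2.897]
wrist_force: [0.4, -0.2, -1.6]
width: 0.0347
```

```bash
python3 - <<'E'
from h import *
from plant import *
import pickle
c=read_camera("wrist");s=read_state();t=read_camera("scene");tp=read_camera("top")
pickle.dump((c,s,t,tp),open("w5.pkl","wb"))
print(s["time"],s["ee_pos"],s["ee_rot"],s["wrist_force"],s["moment"],s["width"])
cv2.imwrite("pics/w5.png",cv2.resize(c["image"][:,:,::-1],None,fx=1.4,fy=1.4))
cv2.imwrite("pics/w5s.png",cv2.resize(t["image"][210:360,210:360,::-1],(600,600),interpolation=cv2.INTER_CUBIC))
E
```

```text
10.275 [0.51501682 0.23147899 0.17307829] [-3.14060484e+00 -2.25417140e-03  2.89691631e+00] [-0.06382376 -0.84148266 -1.9215028 ] [-0.06504186  0.05497778 -0.02638968] 0.034240575309719364
```

View pics/w5.png

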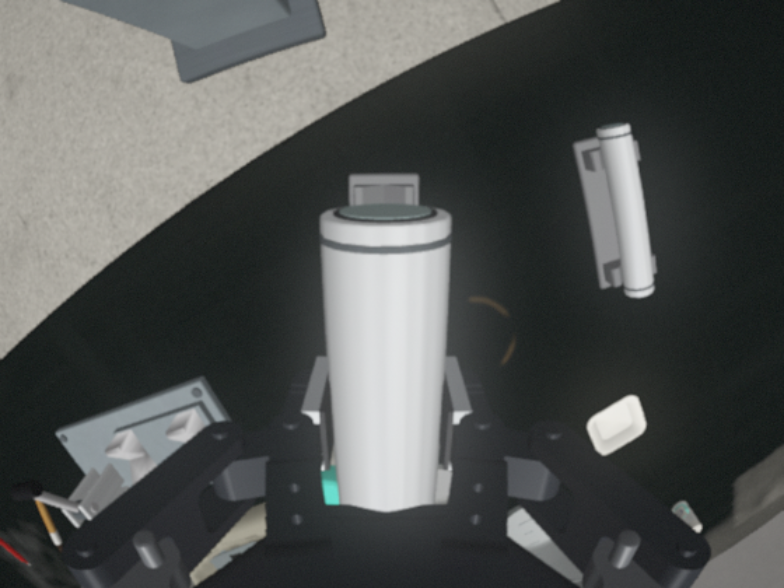

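View pics/w5s.png

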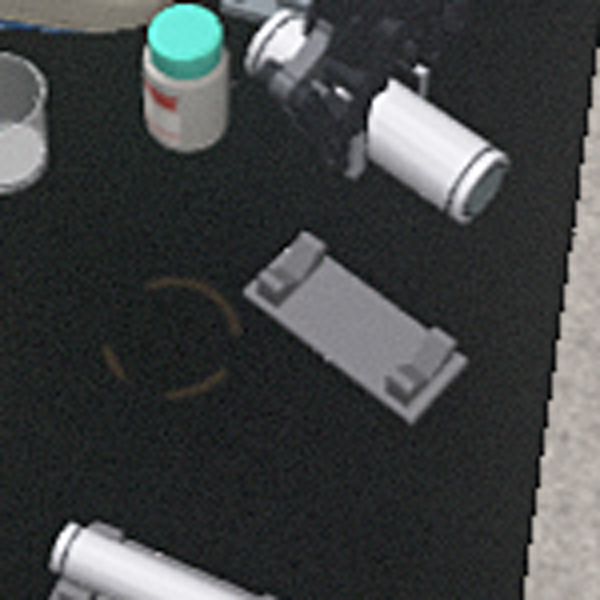

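The barrel is held and clear of the rest, and looks level and aligned. I'll measure how it sits in the hand (axial centring and tilt) from the wrist and scene views.

```bash
python3 - <<'E'
from h import *
import pickle
c,s,t,tp=pickle.load(open("w5.pkl","rb"))
a=cv2.resize(t["image"][208:268,268:343,::-1],None,fx=10,fy=10,interpolation=cv2.INTER_CUBIC)
cv2.imwrite("pics/w5z.png",a)
E
```

View pics/w5z.png

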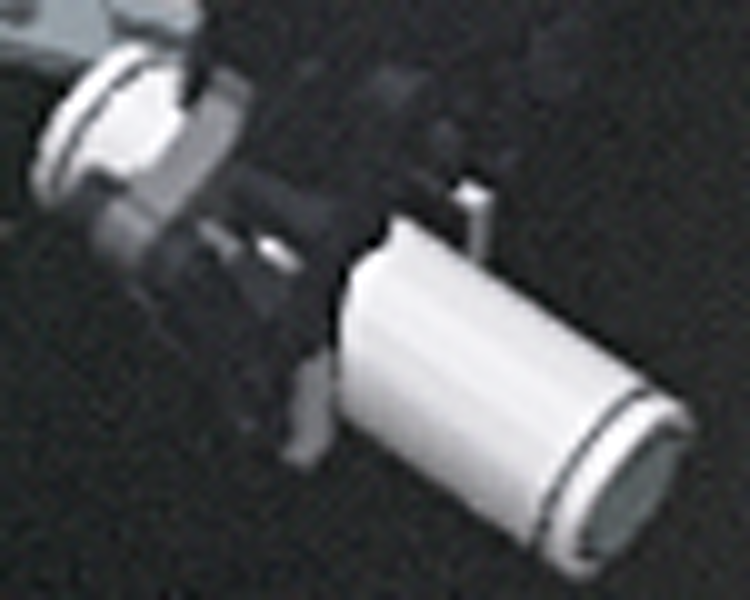

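```bash
cat > inhand.py <<'E'
from h import *
def cyl3(cn,yaw,pit,r=.018,L=.124):
    t=np.linspace(0,2*np.pi,90,endpoint=False)
    M=R.from_euler("ZY",[yaw,pit]).as_matrix()
    return np.vstack([np.c_[np.full(90,k*L/2),r*np.cos(t),r*np.sin(t)] for k in(-1,1)])@M.T+cn
def fit(views,x0,prior):
    def f(x):
        out=[]
        for cam,pts,w in views:
            h=cv2.convexHull(proj(cam,cyl3(x[:3],x[3],x[4])).astype(np.float32))
            out+=[w*cv2.pointPolygonTest(h,(float(p[0]),float(p[1])),True) for p in pts]
        return np.r_[out]
    return least_squares(f,x0,loss="soft_l1",diff_step=1e-3,x_scale=[.01]*3+[.1]*2)
E
python3 - <<'E'
from inhand import *
import pickle
c,s,t,tp=pickle.load(open("w5.pkl","rb"));c["fish"]=1
sp=(np.array([(692,415),(690,440),(660,500),(620,555),(590,578),(565,575),(520,545),(345,415),(35,180),(40,155),(70,100),(120,50),(150,43),(395,215),(650,385),(685,403)],float)+.5)/10-.5+[268,208]
wp=(np.array([(320,225),(325,212),(345,206),(386,203),(430,207),(448,213),(452,225),(335,480),(440,480),(328,350),(446,350)],float)+.5)/1.4-.5
ee=s["ee_pos"]; x0=np.r_[ee[0],ee[1],ee[2]+.02,2.897-np.pi,0.]
for nm,v in (("both",[(t,sp,1),(c,wp,1)]),("scene",[(t,sp,1)]),("wrist",[(c,wp,1)])):
    r=fit(v,x0,None);x=r.x
    T=R.from_euler("xyz",s["ee_rot"]).as_matrix()
    print(nm,x.round(4),"tool-frame offs mm",(T.T@(x[:3]-ee)*1e3).round(1),"rms",np.sqrt((r.fun**2).mean()).round(2))
    if nm=="both":
        P=cv2.convexHull(((proj(t,cyl3(x[:3],x[3],x[4]))-[268,208]+.5)*10-.5).astype(np.float32)).round().astype(np.int32)
        a=cv2.imread("pics/w5z.png");cv2.polylines(a,[P],True,(0,0,255),1);cv2.imwrite("pics/w5zo.png",a)
        P=cv2.convexHull(((proj(c,cyl3(x[:3],x[3],x[4]))+.5)*1.4-.5).astype(np.float32)).round().astype(np.int32)
        a=cv2.imread("pics/w5.png");cv2.polylines(a,[P],True,(0,0,255),1);cv2.imwrite("pics/w5o.png",a)
E
```

```text
both [ 0.5155  0.233   0.1955 -0.2404  0.    ] tool-frame offs mm [ -0.    1.6 -22.4] rms 0.81
scene [ 0.5167  0.2294  0.1895 -0.2405 -0.002 ] tool-frame offs mm [ -2.1  -1.6 -16.4] rms 0.18
wrist [ 0.515   0.2332  0.1988 -0.2391 -0.033 ] tool-frame offs mm [  0.5   1.7 -25.7] rms 0.96
```

View pics/w5o.png

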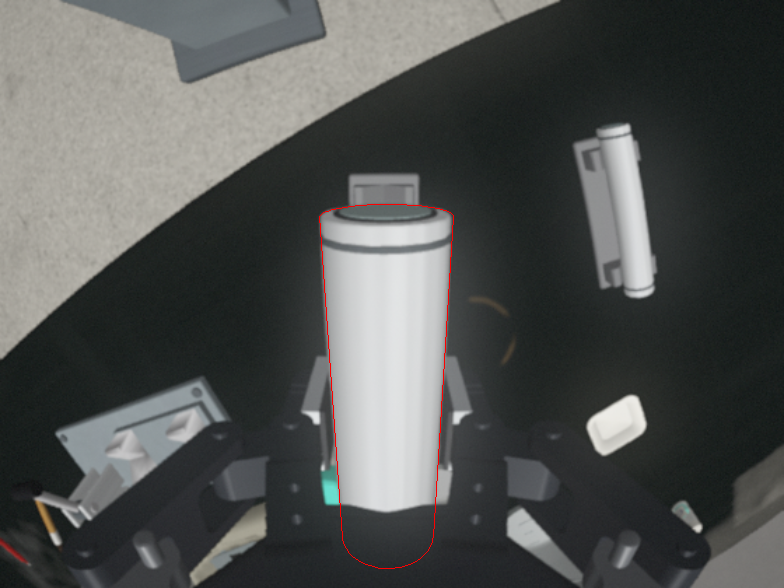

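View pics/w5zo.png

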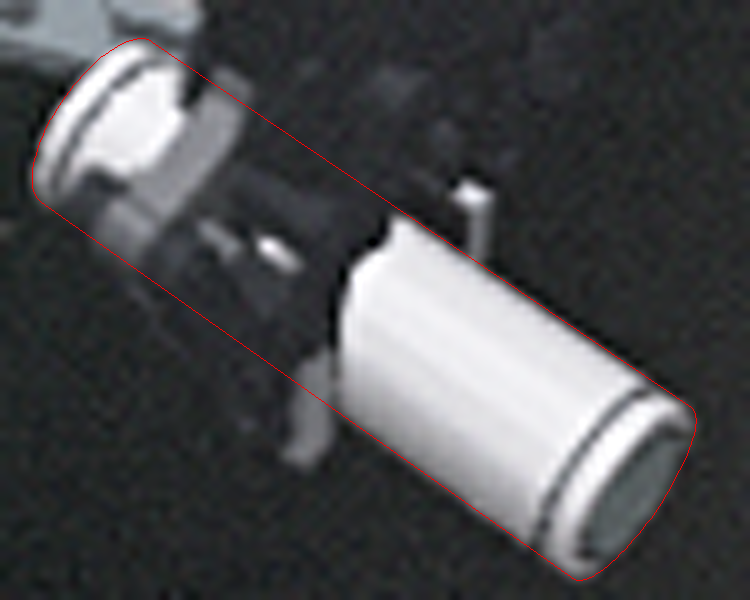

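The barrel is axially centred within about 1 mm in the wrist fit and level (tilt about 0). Axis-to-TCP height is about 19–20 mm. The lateral self-centring on closing (1.5 mm) shows the wrist camera reads about 1.5 mm high along tool y, so the corrected V centre is x ≈ 0.632, which agrees with the top camera. Next I carry it above the V and turn to yaw 1.725.

send_rows(targets="1.45 -2.9 0.5 -0.146;1.45 -2.9 0.5 -0.146;1.45 -2.9 0.5 -0.146;1.45 -2.9 0.5 -0.146;1.45 -2.9 0 -0.146;1.45 -2.9 0 -0.146;1.45 -2.9 0 -0.146;1.45 -2.9 0 -0.15;0 0 -2 0;0 0 -2 0;0 0 0 0;0 0 0 0")

```text
time: 11.88
ee_pos: [0.6321, -0.0004, 0.1542]
ee_rot: [-3.141, -0.0, 1.725]
wrist_force: [-1.1, 0.1, -0.7]
width: 0.0342
```

```bash
cat > look.py <<'E'
from h import *
from plant import *
import pickle,sys
n=sys.argv[1]
c=read_camera("wrist");s=read_state();t=read_camera("scene");tp=read_camera("top")
pickle.dump((c,s,t,tp),open(n+".pkl","wb"))
print(s["time"],s["ee_pos"],s["ee_rot"],s["wrist_force"],s["moment"],s["width"])
cv2.imwrite(f"pics/{n}.png",cv2.resize(c["image"][:,:,::-1],None,fx=1.4,fy=1.4))
cv2.imwrite(f"pics/{n}s.png",cv2.resize(t["image"][110:230,240:360,::-1],(600,600),interpolation=cv2.INTER_CUBIC))
E
python3 look.py w6
```

```text
11.925 [ 6.32457154e-01 -3.72470981e-04  1.54787313e-01] [3.14095621e+00 1.87781675e-04 1.72502059e+00] [ 1.28362923  0.20356598 -0.963138  ] [ 0.01470984 -0.02573145  0.00761208] 0.034287809864439245
```

View pics/w6.png

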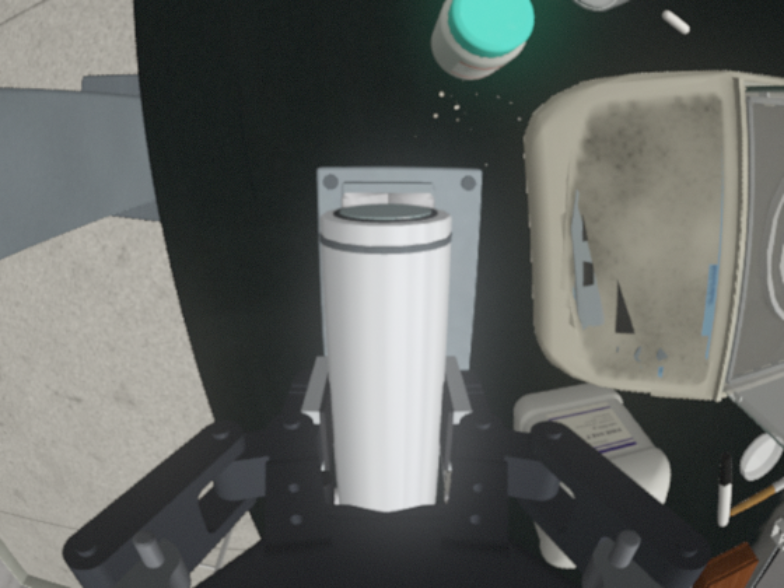

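View pics/w6s.png

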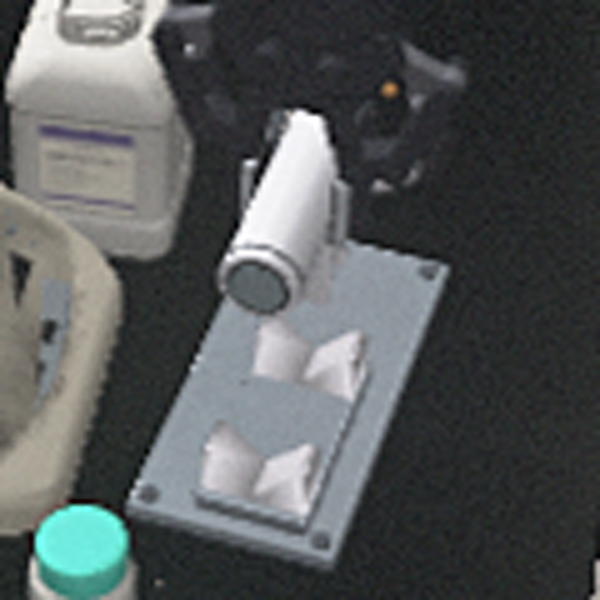

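```bash
python3 - <<'E'
from h import *
import pickle
c,s,t,tp=pickle.load(open("w6.pkl","rb"));c["fish"]=1
T=R.from_euler("xyz",s["ee_rot"]).as_matrix();ee=np.array(s["ee_pos"])
for dy in(0,.001): 
    q=[ee+T@[.062,dy+k*.018,-.0192] for k in(-1,0,1)]; print("end",dy,((proj(c,q)+.5)*1.4-.5).round(1).tolist())
    q=[ee+T@[.02,dy+k*.018,-.0192] for k in(-1,0,1)]; print("x20",dy,((proj(c,q)+.5)*1.4-.5).round(1).tolist())
for p in([.6318,-.0007,.157],[.6333,-.0005,.157]):
    print(((proj(c,loc(p,np.array([[0,50,26.5],[0,45,26.5],[26,50,46.5],[-26,50,46.5]])/1e3))+.5)*1.4-.5).round(1).tolist())
a=cv2.resize(c["image"][110:190,215:355,::-1],None,fx=5.5,fy=5.5,interpolation=cv2.INTER_CUBIC);cv2.imwrite("pics/w6z.png",a)
E
```

```text
end 0 [[320.6, 218.4], [385.6, 217.9], [450.7, 218.4]]
x20 0 [[326.9, 354.7], [385.6, 355.1], [444.4, 354.7]]
end 0.001 [[324.1, 218.3], [389.2, 217.9], [454.2, 218.4]]
x20 0.001 [[330.2, 354.7], [388.9, 355.1], [447.6, 354.7]]
[[384.5, 194.4], [384.5, 202.6], [431.2, 199.1], [337.5, 199.4]]
[[387.0, 194.4], [387.0, 202.7], [433.9, 199.1], [340.3, 199.4]]
```

View pics/w6z.png

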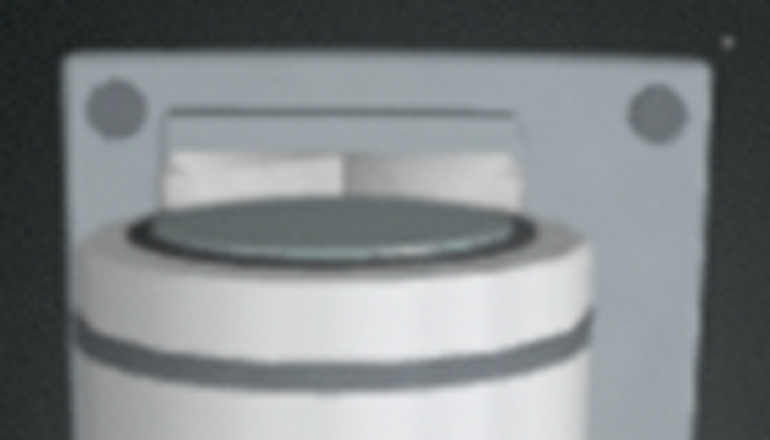

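In the crop the barrel end is centred at u≈334 and the valley is at 342. That puts the V at x ≈ 0.632–0.633, within 1 mm of where the tool is, and axially within 1 mm. Descend to just above seating.

send_rows(targets="0 0 -4 0;0 0 -4 0;0 0 -2 0;0 0 -1 0;0 0 -0.4 0;0 0 0 0;0 0 0 0")

```text
time: 12.9
ee_pos: [0.6328, -0.0005, 0.0414]
ee_rot: [3.14, 0.001, 1.725]
wrist_force: [0.0, -0.2, -1.7]
width: 0.034
```

```bash
python3 look.py w7
```

```text
12.95 [ 6.32739044e-01 -5.25833896e-04  4.13402477e-02] [3.13989078e+00 6.03295151e-04 1.72487709e+00] [ 0.52752618 -0.58994557 -1.30252802] [ 0.05252983  0.01167104 -0.07503476] 0.03472906026572315
```

View pics/w7.png

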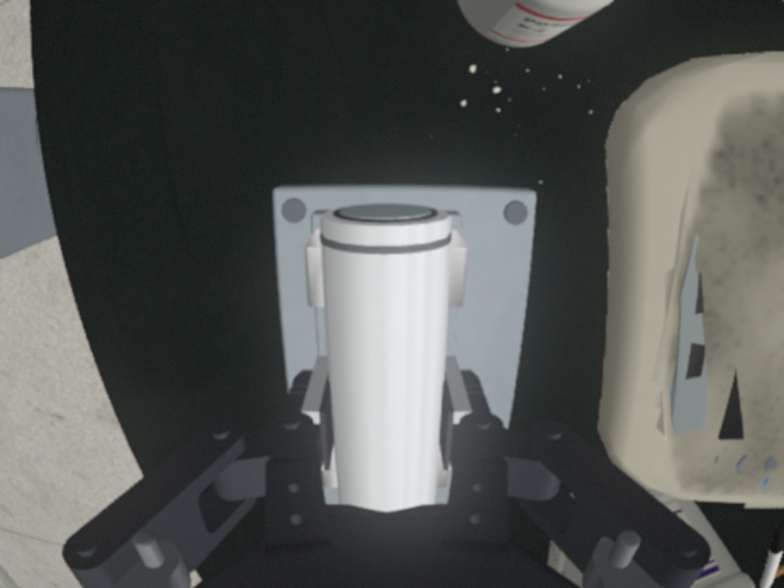

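View pics/w7s.png

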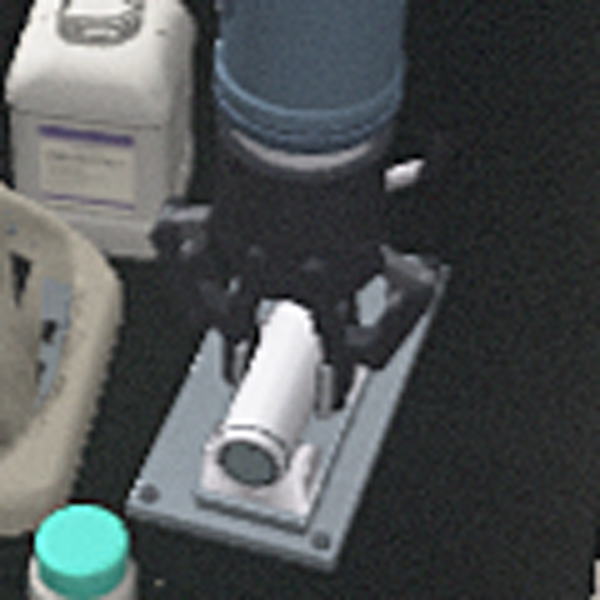

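The barrel is over the V, with the saddles' far corners at (310,237) and (464,235) symmetric about the barrel. I'll check the axial centring numerically in this view.

```bash
python3 - <<'E'
from h import *
import pickle
c,s,t,tp=pickle.load(open("w7.pkl","rb"));c["fish"]=1
T=R.from_euler("xyz",s["ee_rot"]).as_matrix();ee=np.array(s["ee_pos"])
Z=lambda P:((np.asarray(P)-[205,130]+.5)*6-.5)
a=cv2.resize(c["image"][130:225,205:345,::-1],None,fx=6,fy=6,interpolation=cv2.INTER_CUBIC)[:600,:800]
th=np.linspace(0,2*np.pi,80)
E=ee+np.c_[np.full(80,.062),.018*np.cos(th),-.0192+.018*np.sin(th)]@T.T
cv2.polylines(a,[Z(proj(c,E)).round().astype(np.int32)],True,(0,0,255),1)
for y in(50,30):
  for sg in(1,-1):
    q=Z(proj(c,loc([.6325,-.0005,.157],np.array([[sg*26,y,46.5],[sg*20,y,46.5]])/1e3)));print(y,sg,q.round(0).tolist())
    cv2.polylines(a,[q.round().astype(np.int32)],False,(255,0,0),2)
cv2.imwrite("pics/w7z.png",a)
E
```

```text
50 1 [[767.0, 280.0], [686.0, 279.0]]
50 -1 [[61.0, 283.0], [141.0, 282.0]]
30 1 [[753.0, 533.0], [676.0, 534.0]]
30 -1 [[77.0, 535.0], [154.0, 536.0]]
```

View pics/w7z.png

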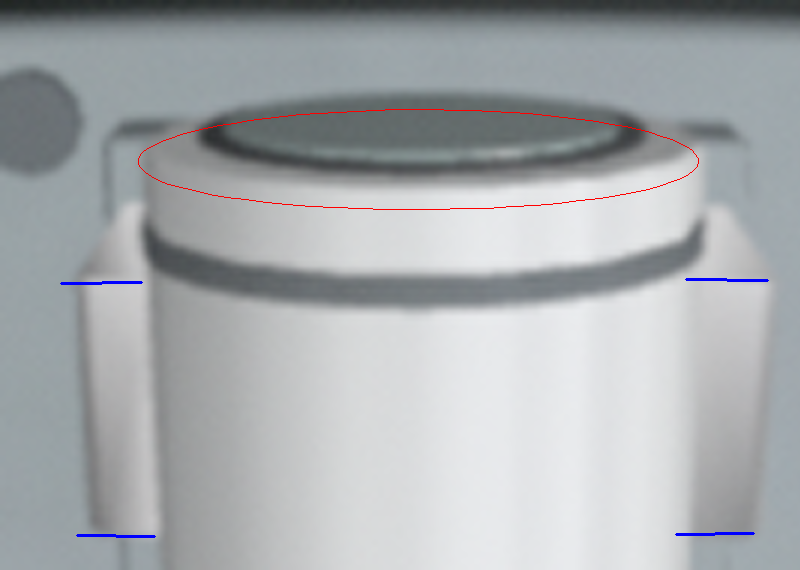

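Lateral alignment is within about 0.1 mm (midpoints 425 and 424). Axially the barrel end reads about 1.3 mm too far to +y, so I correct that, then lower to contact.

send_rows(targets="0.02 -0.13 0 0;0 0 -0.3 0;0 0 -0.3 0;0 0 0 0;0 0 0 0")

```text
time: 13.68
ee_pos: [0.6322, -0.0017, 0.0342]
ee_rot: [-3.141, -0.0, 1.725]
wrist_force: [0.1, 0.0, -1.4]
width: 0.0345
```

send_rows(targets="0 0 -0.15 0;0 0 0 0;0 0 0 0")

```text
time: 14.05
ee_pos: [0.6326, -0.0017, 0.0332]
ee_rot: [3.141, 0.0, 1.725]
wrist_force: [-0.2, -0.0, 2.5]
width: 0.0343
```

Contact at the expected height (0.033), with no side force. Increase the push.

send_rows(targets="0 0 -0.1 0;0 0 0 0;0 0 0 0")

```text
time: 14.42
ee_pos: [0.6327, -0.0016, 0.0331]
ee_rot: [3.14, 0.0, 1.725]
wrist_force: [-1.5, 0.9, 8.7]
width: 0.0343
```

send_rows(targets="0 0 -0.08 0;0 0 0 0;0 0 0 0;0 0 0 0")

```text
time: 14.92
ee_pos: [0.6327, -0.0017, 0.033]
ee_rot: [3.14, 0.0, 1.725]
wrist_force: [-5.0, 1.4, 11.4]
width: 0.0346
```

```bash
python3 look.py w8; python3 - <<'E'
from plant import *
for i in range(3):
    read_camera("top"); s=read_state(); print(s["wrist_force"],s["moment"],s["ee_pos"])
E
```

```text
14.975 [ 0.6327262  -0.00163863  0.03300633] [3.14002383e+00 3.08594145e-04 1.72450469e+00] [-3.64771013  1.31874808 13.44398285] [ 0.1898005   0.66125148 -0.24427929] 0.034332256695794684
[-4.03058066  0.11667844 13.42511991] [ 0.21085691  0.68270787 -0.28517378] [ 0.6327275  -0.00166949  0.03303645]
[-4.01398044  1.38643029 12.60822892] [ 0.19994564  0.65034367 -0.29158613] [ 0.63271743 -0.00165952  0.03300105]
[-3.5391102   0.89040002 12.51275007] [ 0.17226321  0.62314289 -0.26484197] [ 0.63275164 -0.00165994  0.03305105]
```

View pics/w8.png

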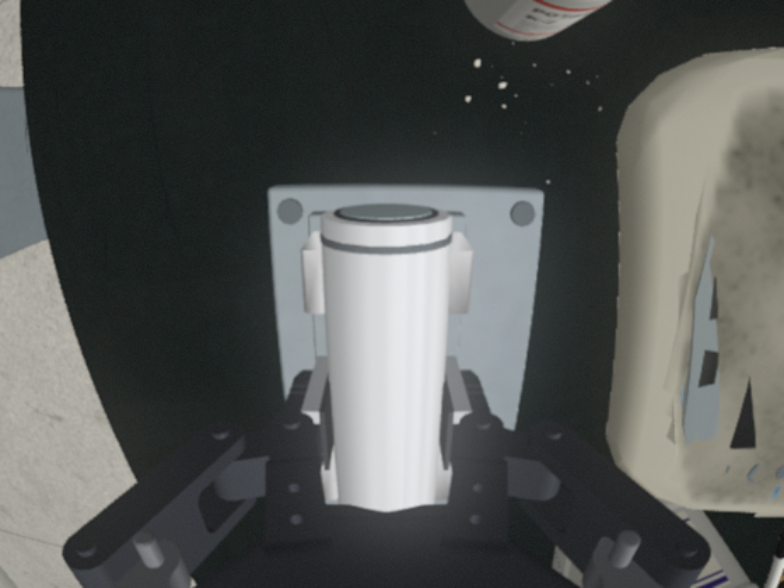

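View pics/w8s.png

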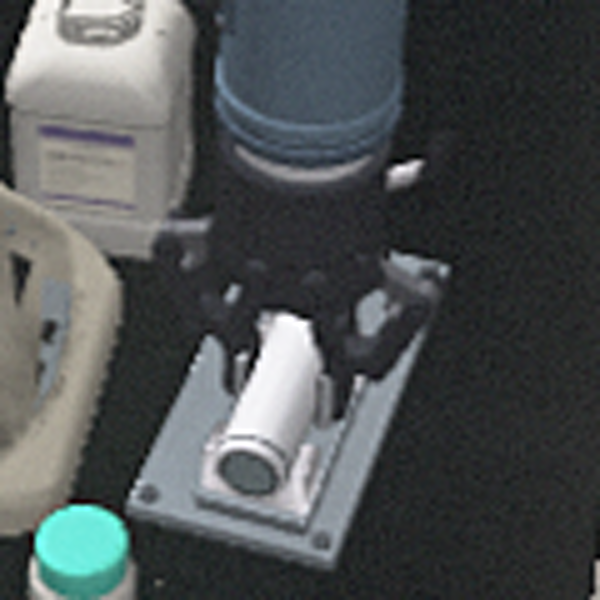

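It is seated: z is stalled at 0.033, both far saddle corners are level, and Fz is about 13 N. There is a side load of Fx ≈ -4 N and Mz ≈ -0.27, so I trim the commanded x and yaw to balance the two faces.

send_rows(targets="-0.06 -0.01 0 -0.006;0 0 0 0;0 0 0 0;0 0 0 0")

```text
time: 15.72
ee_pos: [0.6328, -0.0017, 0.0329]
ee_rot: [3.139, 0.001, 1.719]
wrist_force: [-2.0, 1.2, 10.2]
width: 0.0346
```

```bash
cat > f.py <<'E'
from plant import *
import numpy as np
A=[]
for i in range(8):
    read_camera("top"); s=read_state(); A.append(np.r_[s["wrist_force"],s["moment"],s["ee_pos"],s["ee_rot"]])
print(s["time"],np.mean(A,0).round(4),abs(s["ee_rot"][0]))
E
python3 f.py
```

```text
16.125 [-1.35870e+00  1.67560e+00  1.05577e+01  2.68600e-01  2.69000e-01
 -1.67400e-01  6.32800e-01 -1.70000e-03  3.29000e-02  3.13870e+00
  5.00000e-04  1.71870e+00] 3.1387487238131997
```

send_rows(targets="-0.02 -0.03 -0.05 -0.005;0 0 0 0;0 0 0 0;0 0 0 0")

```text
time: 16.62
ee_pos: [0.6329, -0.0017, 0.0328]
ee_rot: [3.138, 0.0, 1.714]
wrist_force: [-2.0, 3.1, 13.2]
width: 0.0343
```

```bash
python3 f.py; python3 look.py w9; python3 - <<'E'
from inhand import *
import pickle
c,s,t,tp=pickle.load(open("w9.pkl","rb"));c["fish"]=1
Z=lambda P:((np.asarray(P)-[205,130]+.5)*6-.5)
a=cv2.resize(c["image"][130:225,205:345,::-1],None,fx=6,fy=6,interpolation=cv2.INTER_CUBIC)[:600,:800]
st=[.6328,-.0005,.157]; th=np.linspace(0,2*np.pi,80)
E=loc(st,np.c_[.018*np.cos(th),np.full(80,.062),.052+.018*np.sin(th)])
cv2.polylines(a,[Z(proj(c,E)).round().astype(np.int32)],True,(0,0,255),1)
for y in(50,30):
  for sg in(1,-1):
    q=Z(proj(c,loc(st,np.array([[sg*26,y,46.5],[sg*20,y,46.5]])/1e3)))
    cv2.polylines(a,[q.round().astype(np.int32)],False,(255,0,0),2)
cv2.imwrite("pics/w9z.png",a)
b=cv2.resize(t["image"][158:222,268:328,::-1],None,fx=9,fy=9,interpolation=cv2.INTER_CUBIC)
cv2.imwrite("pics/w9sc.png",b)
d=cv2.resize(tp["image"][175:235,295:385,::-1],None,fx=8,fy=8,interpolation=cv2.INTER_CUBIC)
cv2.imwrite("pics/w9t.png",d)
E
```

```text
17.025 [-1.9322e+00  2.7578e+00  1.2565e+01  4.2540e-01  3.0360e-01  7.0500e-02
  6.3280e-01 -1.7000e-03  3.2800e-02  3.1381e+00  4.0000e-04  1.7143e+00] 3.1381038666901566
17.075 [ 0.63283972 -0.00166003  0.03281633] [3.13805875e+00 4.57737809e-04 1.71440745e+00] [-1.68167231  2.65205265 12.57714131] [0.43074089 0.2957394  0.06362288] 0.03446442838880971
```

View pics/w9z.png

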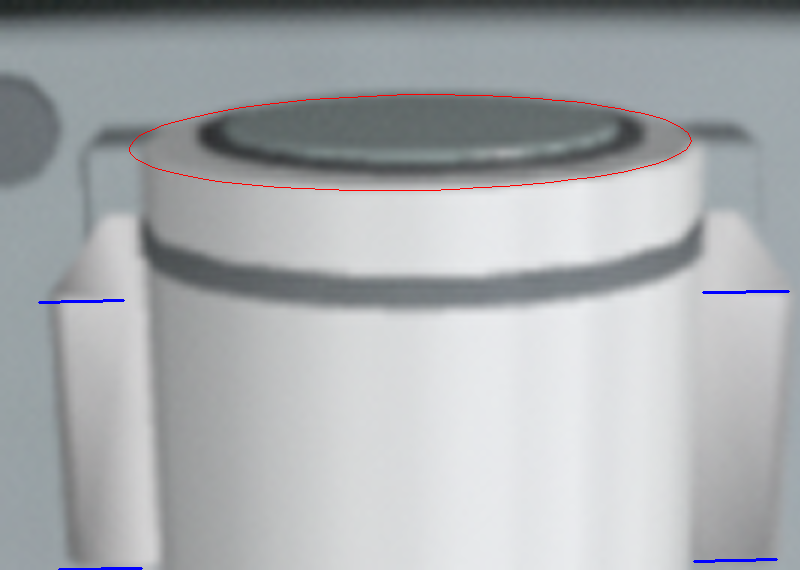

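View pics/w9sc.png

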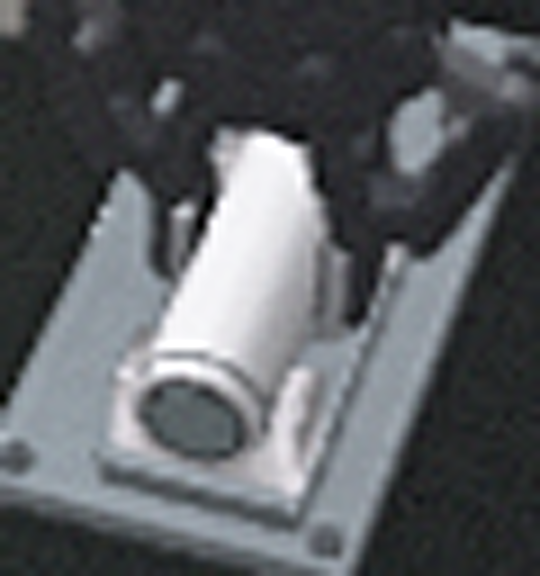

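View pics/w9t.png

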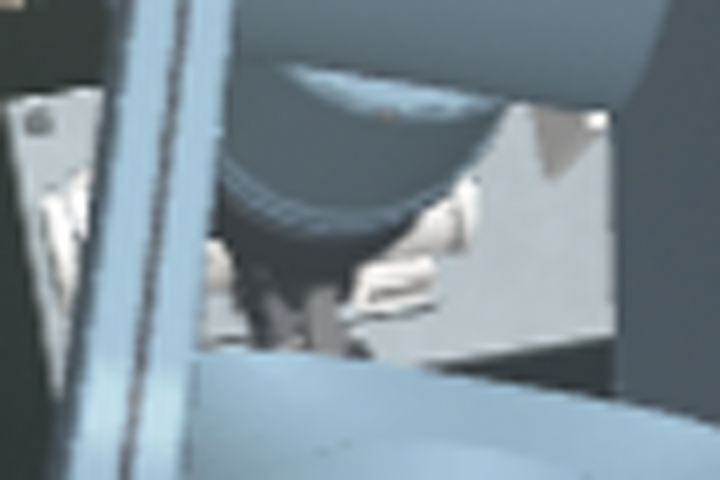

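The end ellipse matches the expected seated position to about 0.2 mm axially, so it is centred. Mz is now near zero, so the yaw is true. Small final trim: relieve Fx and Fy, and add a little push.

send_rows(targets="-0.03 0.04 -0.04 0.001;0 0 0 0;0 0 0 0;0 0 0 0;0 0 0 0;0 0 0 0")

```text
time: 17.92
ee_pos: [0.6328, -0.0017, 0.0328]
ee_rot: [3.137, 0.001, 1.715]
wrist_force: [-3.3, 2.0, 14.6]
width: 0.0344
```

```bash
python3 f.py; python3 f.py
```

```text
18.325 [-1.84650e+00  1.91700e+00  1.39575e+01  2.40200e-01  3.75100e-01
  7.50000e-03  6.32800e-01 -1.70000e-03  3.28000e-02  3.13740e+00
  1.10000e-03  1.71520e+00] 3.1374853446360884
18.725 [-1.89570e+00  1.60510e+00  1.42837e+01  2.72600e-01  3.46200e-01
  1.64000e-02  6.32800e-01 -1.70000e-03  3.28000e-02  3.13740e+00
  1.10000e-03  1.71520e+00] 3.137388303367298
```

Forces are steady: Fz about 14 N plus the barrel's weight of about 1.4 N gives roughly 15.5 N on the V. Mz is about 0 and pitch 0.001. Handing in.

```bash
python3 - <<'E'
from plant import *
print(sign_off()); s=read_state(); print(s["time"],s["wrist_force"],s["ee_pos"],s["width"])
E
```

```text
the job is handed in; nothing more can be done
None
the job is handed in; nothing more can be done
```

I zeroed the gauge, seated the thick barrel in the V-block and handed the job in at about 18.7 s, still gripping and pressing it.

- **Lever:** I pressed it to its stop, where the force rose to 17 N against the 6 N spring. It sprang back by itself, confirmed in the wrist and scene views. I did not see the lever again after seating, because the gripper hid it.
- **Barrel:** I took the thick barrel from its rest without touching the slim barrel, jar or beaker. At the V-block the axial position matched the expected seated position to about 0.3 mm in the wrist view.
- **Press:** The push was steady at about 14 N at the wrist, plus about 1.4 N of barrel weight, so roughly 15.5 N on the V. Twist about the vertical was near zero and tilt along the barrel was about 0.001 rad.

**Not fully settled:**
- About 2 N of force across the V and 2 N along it remained, so the two faces are not quite equally loaded.
- Image and torque estimates of the yaw differed by up to about 0.005 rad; I used the yaw where the twist was about zero.
- The scene camera's fits were 2–4 mm off the others. I relied on the wrist view and the contact forces.
- The gripper read 34–35 mm on the 36 mm barrel. It held without visible slipping.

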